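# Hang the loaded sample can

## Task

Two look-alike lidded cans sit in the plywood carrier; one is clearly heavier, with a specimen in it, and you can only tell by lifting. Bring the heavier one out (only its handle can be reached there), stand it upright on the black mat and let go, then take it again so that its handle is free and hang it by the handle on the brass hook, left hanging still. The light can must end standing in a well of the carrier, and the other things on the bench stay where they are.

Things in the scene. Friction and masses are not known exactly. Their poses are not given: they have to be found in the camera images.
- can_p: A closed blue can, 56 mm in diameter, 100 mm tall with its flat steel lid; steel loop handle on its -x side, out to x -68 mm. Origin: centre of its underside, z up its axis. Can_p and can_q look the same; one weighs about 320 g, the other about 120 g (each within 12 %; which is which is not told). Weight low in the can.
- can_q: The other can: same size, shape, colour, handle and axes as can_p; its weight is the other of the two.
- can_p_grip (a point): Grip point of can_p's handle: middle of the upright outer strap, at can x -63.5, z 56 mm. The strap spans can x -59 to -68 mm, z 31 to 66 mm and is 12 mm thick along the can's y, the way to pinch it from above. In the carrier it stands 24 mm out from the carrier's front face.
- can_p_loop (a point): Middle of the opening in can_p's handle loop (can x -43.5, z 57 mm). Hook passes along the can's y. Opening: can x -28 to -59 mm, z 38 to 76 mm at this x, bounded by a level lower bar and an upper bar 7 mm thick that slopes down and outwards (underside z 88 at the body to 64 mm at the strap).
- can_q_grip (a point): Grip point of can_q's handle: middle of the upright outer strap, at can x -63.5, z 56 mm. The strap spans can x -59 to -68 mm, z 31 to 66 mm and is 12 mm thick along the can's y, the way to pinch it from above. In the carrier it stands 24 mm out from the carrier's front face.
- can_q_loop (a point): Middle of the opening in can_q's handle loop (can x -43.5, z 57 mm). Hook passes along the can's y. Opening: can x -28 to -59 mm, z 38 to 76 mm at this x, bounded by a level lower bar and an upper bar 7 mm thick that slopes down and outwards (underside z 88 at the body to 64 mm at the strap).
- carrier: Fixed plywood carrier, 78 (x) x 198 (y) x 104 mm tall, red patch on top; origin: centre of its underside. Two 62 mm square wells centred at x 0, y +60 and -60 mm, floor 8 mm up; a can in one stands 4 mm proud, no room for fingers beside it. The handles stick out to -x through 24 mm wide slots, open at the top, in the front wall (outer face x -39 mm).
- stand: Fixed hook stand: base plate x -105 to +45, 120 wide, 12 mm thick; post 16 mm thick at the origin (on the bench), cap up to 186 mm. Brass hook, 8 mm rod, along the stand's -x from the post: level at 180 mm height to x -100 mm, then up 43 deg to x -116, z 195 mm (axis; top 199). Below it an upright board 10 mm thick (y), x 0 to -105, top z 124 mm, for the can's foot to lean on.
- hook_seat (a point): Middle of the level part of the brass hook, 75 mm from the post's axis, 180 mm above the bench; axes as the stand's (x from hook tip to post, z up).
- mat: Black rubber mat fixed on the bench, 140 x 140 x 3 mm; origin: centre of its underside. The place to set the can down.
- jar: Amber jar, 60 mm in diameter, 85 mm tall, a bystander; origin at the centre of its underside.
- brush: Brush 150 mm long lying flat along its x, a bystander.
- hammer: Hammer 200 mm long lying along its x, a bystander.
- pick: Green-handled pick 160 mm long lying along its x, a bystander.
- bowl: White plaster bowl, 110 mm in diameter, 50 mm tall, a bystander; origin at the centre of its underside.
- bone: Bone-coloured fossil long bone, 120 mm long along its x, 28 mm thick, a bystander.
There are look-alikes about, which are no part of the job. Leave any red look-alike of the can_p alone.

How it is judged:
On the way:
1. the heavier can (over 2 N on the mat) stands upright on the black mat, let go (((horizontal distance between can_p and mat below 0.065 m and height (world z) of can_p below 0.008 m and angle between can_p's own z axis and vertical below 0.1 rad and contact force between can_p and mat above 2 N and contact force between can_p and the fingers below 0.1 N and linear speed of can_p below 0.03 m/s) or (horizontal distance between can_q and mat below 0.065 m and height (world z) of can_q below 0.008 m and angle between can_q's own z axis and vertical below 0.1 rad and contact force between can_q and mat above 2 N and contact force between can_q and the fingers below 0.1 N and linear speed of can_q below 0.03 m/s))), for 0.2 s.
At the end, for the whole second after the job is handed in: The heavier can hangs by its handle on the hook, borne by it (over 2 N): underside over 60 mm up, loop middle within 50 mm of the seat point (40 along the hook), axis under 69 deg from upright, still (0.06 m/s, 0.8 rad/s). The other stands in a well, within 12 mm sideways and on its floor (((x of can_p_loop in the frame of hook_seat between -0.04 and 0.04 m and distance between can_p_loop and hook_seat below 0.05 m and height (world z) of can_p above 0.06 m and contact force between can_p and stand above 2 N and angle between can_p's own z axis and vertical below 1.2 rad and linear speed of can_p below 0.06 m/s and angular speed of can_p below 0.8 rad/s and x of can_q in the frame of carrier between -0.012 and 0.012 m and z of can_q in the frame of carrier below 0.014 m and angle between can_q's own z axis and vertical below 0.12 rad and (y of can_q in the frame of carrier between 0.048 and 0.072 m or y of can_q in the frame of carrier between -0.072 and -0.048 m)) or (x of can_q_loop in the frame of hook_seat between -0.04 and 0.04 m and distance between can_q_loop and hook_seat below 0.05 m and height (world z) of can_q above 0.06 m and contact force between can_q and stand above 2 N and angle between can_q's own z axis and vertical below 1.2 rad and linear speed of can_q below 0.06 m/s and angular speed of can_q below 0.8 rad/s and x of can_p in the frame of carrier between -0.012 and 0.012 m and z of can_p in the frame of carrier below 0.014 m and angle between can_p's own z axis and vertical below 0.12 rad and (y of can_p in the frame of carrier between 0.048 and 0.072 m or y of can_p in the frame of carrier between -0.072 and -0.048 m)))); the robot touches nothing.
It fails at once if a bystander (jar, brush, hammer, pick, bowl, bone) is pushed more than 30 mm from its place (distance of any of jar, brush, hammer, pick, bowl, bone from where it was at the start of the episode above 0.03 m).
It fails at once if the jar is tipped (angle between jar's own z axis and vertical above 0.5 rad).
It also fails if it takes over 72 s, if anything falls off the work surface, if the arm or the gripper's body presses on something with over 40 N, if the wrist force passes 120 N, or if a joint passes its speed limit or range.

## Robot

A 6-joint arm with a two-finger parallel gripper is mounted at the origin on the work surface. World frame = base frame: x ahead of the robot, y to its left, z up, the work surface at z = 0. Lengths are in m, angles in rad, forces in N, time in s.
With the tool pointing down it reaches from about 0.4 to 0.825 m from the base axis. Payload 7 kg.
Tool frame: the origin (TCP) lies on the centre line of the jaws, within the pads' length; the fingertips stand 22 mm ahead of it and the grasp point (between the pads) lies 3 mm ahead of it; z points along the fingers, y is the line along which they close (so a half turn about z gives the same grasp; the last joint's range is limited). The gripper opens to 88 mm and grips with 3 to 60 N. Pads are 19 mm wide; open, the fingers measure 130 mm over their backs; the gripper's body (78 mm by 193 mm) begins 47 mm behind the grasp point.
Start: joints at [1.409, 0.359, 0.012, 0, -1.224, -0.288], TCP at [0.293, 0.608, 0.249] pointing down, gripper open.
Joint ranges: [-3.07, 3.07], [-1.43, 2.12], [-1.02, 1.25], [-3.03, 1.67], [-3.05, -0], [-3.03, 3.03]. Speed limits (rad/s): [2.39, 2.39, 3.01, 3.14, 3.14, 3.14].

## Interface

Orientations are given as [roll, pitch, yaw] about the fixed x, y, z axes, in that order (R = Rz(yaw) Ry(pitch) Rx(roll)).
In Python, from station import arm gives the robot as it stands.
- The arm moves only by the tool arm_command, never from a script. Its argument "series" is one flat list of numbers, 7 for each row, row after row: the turn, a rotation vector about the tool's x, y, z each as a share of 90 degrees, from -1 to 1, then the shift along the tool's x, y, z each as a share of 0.1 m, from -1 to 1, then the opening, from 0 (shut) to 1 (fully open). A call has 1 to 8 rows; each row is the pose to reach, as a shift and turn from the pose commanded when the call began, along the tool's axes at that moment; what a row does not reach only later rows make up. A row lasts 1/8 s, in which the tool goes at most 62.5 mm and 10.7 degrees, less where a joint would pass 70% of its speed; a pose out of reach is approached as far as the arm can. A call with a number of a shift or a turn outside -1 to 1 is refused whole. A call with a gripper value outside its range is refused whole. The fingers move at their own pace and stop on an object; "force" is the grip in N (left out, the last holds). Time passes only in rows, so rows that repeat a pose let the fingers close. It gives the time, the measured TCP pose, the force, the opening and the grip force at its end, in the units of the state.
- arm.get_state(): the state, without advancing time (a new reading comes with each control period).
- arm.grab_frame(name): name is "scene" or "side" or "wrist"; returns the picture (384x512x3 uint8, blue, green, red); there is no depth.
- arm.camera_model(name): a dict with "fovy" (degrees; the focal length in pixels is half the picture's height over the tangent of half this angle, whatever the lens; pixels are square), "cx", "cy" (the principal point, pixels), "pose" (4x4, takes a point from camera to world coordinates). Camera axes: x right, y down, z forward; pixel columns grow to the right and rows downward; lengths in m; the calibration is good to about 2 mm. A picture is of the moment at which its call begins: read the wrist's pose just before it. camera_model takes no time and is no camera call; for the wrist camera it gives the pose at the moment of the call.
- arm.job_done(): hands the job in; it is judged then, once.
The state is a dict: "t": time; "q": joint angles; "qd": joint speeds; "joint_efforts": joint torques, N m; "eef_pos": TCP position; "ee_rot": TCP orientation; "force": force on the tool from outside, world axes, zero at the start; "moment": the same for the moment, N m; "width": finger opening in m; "gripper_force": force on a finger pad.
Only numpy, scipy, OpenCV 4.12 (cv2) and the standard library are available. Lean on these libraries where they do the work, as an engineer would, in place of code of your own. Each camera call takes 0.05 s, during which the arm holds its last target. There are 200 camera calls.

## Working session

There is one attempt and no reset: what is moved stays moved. The work goes in short steps, Python scripts to look and compute and a tool call to move; the robot and the scene stay as the last step left them, time stands still between calls to the robot, and variables do not carry over. Pictures are saved under pics/ and viewed, at most 10 in all, crops included, and the job is handed in when it is done.

Besides the shell and the picture viewer there is one more tool, called after "Emit:" by a JSON object that holds its "api" and its "payload". arm_command: Moves the arm, as the interface text tells. Its arguments: {"type":"object","properties":{"series":{"type":"array"},"force":{"type":"number"}},"required":["series"]}

```bash
ls; mkdir -p pics
cat > h.py <<'E'
import numpy as np,cv2
from station import arm
from scipy.spatial.transform import Rotation as R
def ray(name,u,v,M=None):
    m=M or arm.camera_model(name); f=192/np.tan(np.radians(m['fovy'])/2)
    P=np.array(m['pose']); d=P[:3,:3]@np.array([(u-m['cx'])/f,(v-m['cy'])/f,1]); return P[:3,3],d
def onz(name,u,v,z,M=None):
    o,d=ray(name,u,v,M); return o+d*(z-o[2])/d[2]
def proj(name,p,M=None):
    m=M or arm.camera_model(name); f=192/np.tan(np.radians(m['fovy'])/2)
    P=np.array(m['pose']); c=P[:3,:3].T@(np.array(p)-P[:3,3]); return np.array([c[0]/c[2]*f+m['cx'],c[1]/c[2]*f+m['cy']])
E
python3 - <<'E'
from h import *
a=arm.grab_frame('scene');b=arm.grab_frame('side')
cv2.imwrite('pics/scene0.png',a);cv2.imwrite('pics/side0.png',b)
s=cv2.resize(a,(800,600),interpolation=cv2.INTER_CUBIC);cv2.imwrite('pics/a.png',s)
s=cv2.resize(b,(800,600),interpolation=cv2.INTER_CUBIC);cv2.imwrite('pics/b.png',s)
for n in('scene','side'):
  m=arm.camera_model(n);print(n,m['fovy'],m['cx'],m['cy'],np.round(m['pose'],3).tolist())
print(arm.get_state())
E
```

```text
pics
scene 54.318930126538476 251.12219304459103 192.28353443651548 [[-0.861, 0.276, -0.427, 0.95], [0.508, 0.459, -0.729, 0.788], [-0.005, -0.845, -0.535, 0.691], [0.0, 0.0, 0.0, 1.0]]
side 50.83088877428221 262.59536403189105 194.32365068306854 [[0.679, -0.38, 0.628, -0.125], [-0.734, -0.344, 0.586, -0.602], [-0.007, -0.859, -0.513, 0.668], [0.0, 0.0, 0.0, 1.0]]
{'t': 0.1, 'q': array([ 1.40909539e+00,  3.59327142e-01,  1.11901246e-02, -2.84906306e-04,
       -1.22411331e+00, -2.88120778e-01]), 'qd': array([-0.0009627 , -0.002113  ,  0.00179467,  0.00179671,  0.001258  ,
       -0.00075107]), 'joint_efforts': array([-3.81111953e-03, -5.84161949e+01,  2.93748003e+01,  7.01539278e+00,
        1.01987863e-02, -5.49186177e-05]), 'eef_pos': array([0.29333701, 0.60750004, 0.24773019]), 'ee_rot': array([ 3.14012247e+00, -1.56385130e-04, -4.49918599e-01]), 'force': array([ 0.10532118, -0.47457693,  0.36584753]), 'moment': array([-0.00445457,  0.05323735, -0.02397371]), 'gripper_force': 0.0, 'width': 0.08770276122245005}
```

View pics/a.png

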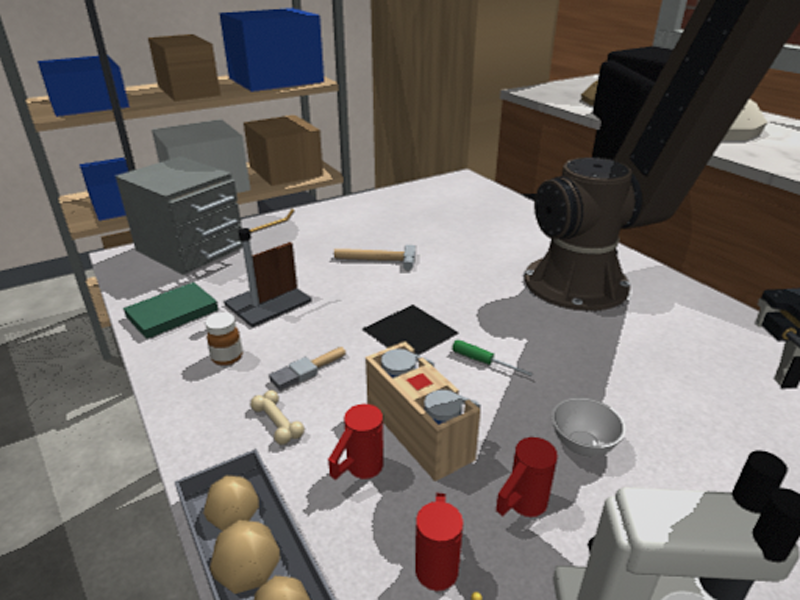

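View pics/b.png

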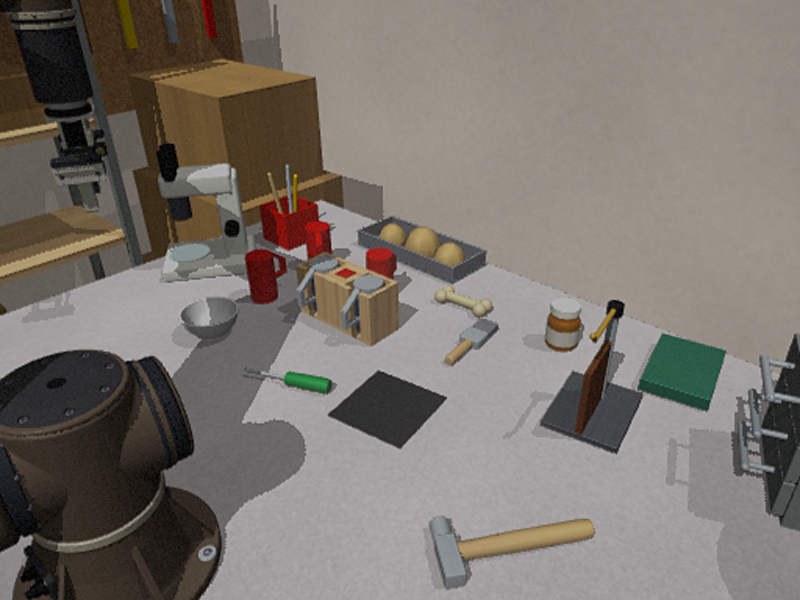

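The scene view (800x600) shows the plywood carrier (red patch 419,381; lids 400,360 and 445,405), black mat (411,330), and hook stand (265,280). The red mugs at (363,440), (533,475) and (440,545) are look-alikes to leave alone. The blue/steel cans with handles facing the robot in the carrier (side view 325,270 and 368,285) fit the description. Next I measure, with an enlarged crop to confirm.

Run:
```python
from h import *
a=cv2.imread('pics/scene0.png');b=cv2.imread('pics/side0.png')
def crop(i,x,y,w,h,W,H): return cv2.resize(i[y:y+h,x:x+w],(W,H),interpolation=cv2.INTER_CUBIC)
t=np.hstack([crop(a,228,215,84,64,400,300),crop(b,180,155,84,64,400,300)])
u=np.hstack([crop(a,130,125,84,84,400,300),crop(b,336,180,84,112,400,300)])
cv2.imwrite('pics/c.png',np.vstack([t,u]))
red={}
for n,i,roi in(('scene',a,(225,210,90,70)),('side',b,(185,160,75,50))):
  x,y,w,h=roi;c=i[y:y+h,x:x+w].astype(int)
  m=(c[...,2]>110)&(c[...,1]<70)&(c[...,0]<70)
  k,l,st,ce=cv2.connectedComponentsWithStats(m.astype(np.uint8))
  for j in range(1,k):
    if st[j,4]>15: 
      p=ce[j]+[x,y];print(n,'red',p,st[j,4],onz(n,*p,.104).round(4))
  g=c; hsv=cv2.cvtColor(i[y:y+h,x:x+w],cv2.COLOR_BGR2HSV)
  m=((hsv[...,1]<75)&(hsv[...,0]>85)&(hsv[...,0]<130)&(hsv[...,2]>90)&(hsv[...,1]>12)).astype(np.uint8)
  k,l,st,ce=cv2.connectedComponentsWithStats(m)
  for j in range(1,k):
    if st[j,4]>40: p=ce[j]+[x,y];print(n,'lid',p,st[j].tolist(),onz(n,*p,.108).round(4))
for n,i,roi in(('scene',a,(228,190,70,40)),('side',b,(205,230,85,60))):
  x,y,w,h=roi;c=i[y:y+h,x:x+w]
  m=(c.max(2)<55).astype(np.uint8)
  k,l,st,ce=cv2.connectedComponentsWithStats(m);j=1+st[1:,4].argmax()
  cn=max(cv2.findContours((l==j).astype(np.uint8),0,1)[0],key=cv2.contourArea)
  q=cv2.approxPolyDP(cn,5,True)[:,0]+[x,y]
  print(n,'mat',st[j,4],q.tolist(),[onz(n,*p,.003)[:2].round(3).tolist() for p in q],onz(n,*(ce[j]+[x,y]),.003).round(3))
```

```text
scene red [267.98780488 243.82926829] 82 [0.5655 0.2092 0.104 ]
scene red [233.75510204 266.76530612] 294 [0.6733 0.2362 0.104 ]
scene lid [255.31120332 230.12033195] [20, 14, 23, 13, 241] [0.5668 0.1525 0.108 ]
scene lid [283.70512821 257.49679487] [47, 40, 27, 16, 312] [0.5632 0.2718 0.108 ]
side red [199.875      161.54166667] 24 [0.5808 0.327  0.104 ]
side red [241.70149254 166.43283582] 201 [0.6454 0.2045 0.104 ]
side red [220.7804878 174.3902439] 41 [0.567  0.2135 0.104 ]
side lid [201.67878788 174.47272727] [5, 5, 26, 31, 165] [0.5239 0.2493 0.108 ]
side lid [231.06666667 184.81666667] [33, 16, 27, 27, 180] [0.5394 0.1396 0.108 ]
scene mat 945 [[233, 210], [266, 225], [291, 213], [265, 196]] [[0.506, -0.087], [0.457, 0.033], [0.356, 0.021], [0.374, -0.104]] [ 0.427 -0.036  0.003]
side mat 1787 [[211, 264], [256, 285], [285, 254], [241, 238]] [[0.354, 0.023], [0.376, -0.111], [0.508, -0.088], [0.48, 0.044]] [ 0.424 -0.035  0.003]
```

View pics/c.png

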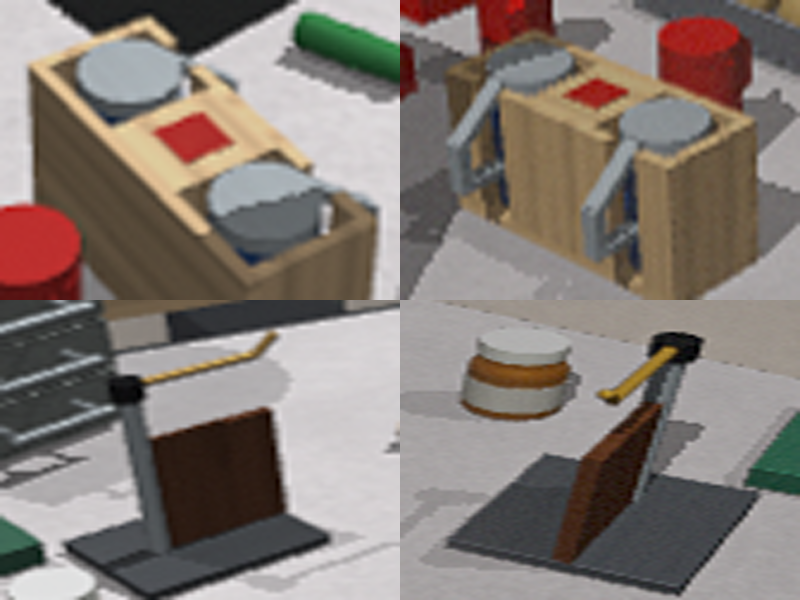

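The crop confirms two blue cans with grey lids and loop handles in the carrier, handles facing -x. The stand shows its hook tip at scene crop (272,337) and side crop (608,397). Converting these to points.

Run:
```python
from h import *
S=lambda u,v:(130+u*.21-.4,125+v*.28-.4)
D=lambda u,v:(336+(u-400)*.21-.4,180+(v-300)*112/300-.4)
def S2(u,v): return (130+u*.21-.4,125+(v-300)*.28-.4)
print('hook tip z195', onz('scene',*S2(272,337),.195).round(3), onz('side',*D(606,397),.195).round(3))
print('bend z180', onz('scene',*S2(253,355),.180).round(3))
print('root z180', onz('scene',*S2(145,381),.180).round(3), 'side root',onz('side',*D(665,353),.18).round(3))
print('cap top186', onz('scene',*S2(127,378),.186).round(3), onz('side',*D(675,336),.186).round(3))
for n,p in(('L',S2(65,545)),('B',S2(155,594)),('R',S2(330,537))): print('scene base',n,onz('scene',*p,.012).round(3))
for n,p in(('L',D(447,543)),('B',D(680,590)),('R',D(757,490)),('T',D(547,455))): print('side base',n,onz('side',*p,.012).round(3))
print('board top scene', [onz('scene',*S2(*p),.124).round(3).tolist() for p in((155,437),(270,409))])
print('board top side', [onz('side',*D(*p),.124).round(3).tolist() for p in((590,457),(655,407))])
print('lids side',onz('side',207.3-.4,169.1-.4,.108).round(3),onz('side',235.7,181.8,.108).round(3))
C=lambda u,v:(228+u*.21-.4,215+v*64/300-.4)
print('carrier top corners scene',[onz('scene',*C(*p),.104).round(3).tolist() for p in((30,65),(150,18),(245,290),(376,207))])
C=lambda u,v:(180+(u-400)*.21-.4,155+v*64/300-.4)
print('side',[onz('side',*C(*p),.104).round(3).tolist() for p in((447,70),(640,155),(756,120),(520,33))])
for n in('scene','side'):
  for k,p in dict(q1=(.566-.0635,.1515,.064),q2=(.564-.0635,.2715,.064)).items(): print(n,k,proj(n,p).round(1))
print(R.from_euler('xyz',arm.get_state()['ee_rot']).as_matrix().round(3).tolist())
```

```text
hook tip z195 [ 0.558 -0.297  0.195] [ 0.553 -0.301  0.195]
bend z180 [ 0.573 -0.299  0.18 ]
root z180 [ 0.655 -0.284  0.18 ] side root [ 0.654 -0.279  0.18 ]
cap top186 [ 0.667 -0.283  0.186] [ 0.674 -0.273  0.186]
scene base L [ 0.725 -0.319  0.012]
scene base B [ 0.698 -0.207  0.012]
scene base R [ 0.558 -0.235  0.012]
side base L [ 0.55  -0.242  0.012]
side base B [ 0.575 -0.357  0.012]
side base R [ 0.726 -0.323  0.012]
side base T [ 0.7   -0.212  0.012]
board top scene [[0.655, -0.285, 0.124], [0.567, -0.297, 0.124]]
board top side [[0.57, -0.294, 0.124], [0.657, -0.282, 0.124]]
lids side [0.559 0.266 0.108] [0.56  0.143 0.108]
carrier top corners scene [[0.607, 0.114, 0.104], [0.53, 0.111, 0.104], [0.603, 0.313, 0.104], [0.518, 0.298, 0.104]]
side [[0.524, 0.308, 0.104], [0.531, 0.135, 0.104], [0.608, 0.115, 0.104], [0.591, 0.315, 0.104]]
scene q1 [275.9 235.3]
scene q2 [304.3 262. ]
side q1 [219.4 201.7]
side q2 [192.1 187.8]
[[0.9, -0.435, -0.0], [-0.435, -0.9, -0.001], [0.0, 0.001, -1.0]]
```

Emit:
{"api": "arm_command", "payload": {"series": [0, 0, -0.315, 0.43, 0.9, 0, 1, 0, 0, -0.315, 0.43, 0.9, 0, 1, 0, 0, -0.315, 0.43, 0.9, 0, 1]}}

```text
t: 0.48
eef_pos: [0.293, 0.5056, 0.249]
ee_rot: [-3.142, 0.0, 0.049]
force: [-0.9, 1.2, 1.0]
width: 0.0874
gripper_force: 0.0
```

Emit:
{"api": "arm_command", "payload": {"series": [0, 0, 0, 0, 1, 0, 1, 0, 0, 0, 0, 1, 0, 1]}}

```text
t: 0.72
eef_pos: [0.2973, 0.4058, 0.248]
ee_rot: [3.14, 0.001, 0.045]
force: [0.2, 0.7, 0.6]
width: 0.0875
gripper_force: 0.0
```

Emit:
{"api": "arm_command", "payload": {"series": [0, 0, 0, 0.8, 1, 0, 1, 0, 0, 0, 0.8, 1, 0, 1, 0, 0, 0, 0.8, 1, 0, 1]}}

```text
t: 1.1
eef_pos: [0.3835, 0.3089, 0.2484]
ee_rot: [3.141, 0.0, 0.041]
force: [-0.7, 0.3, 0.1]
width: 0.0878
gripper_force: 0.0
```

Emit:
{"api": "arm_command", "payload": {"series": [0, 0, 0, 0.8, 0.97, 0, 1, 0, 0, 0, 0.8, 0.97, 0, 1, 0, 0, 0, 0.8, 0.97, 0, 1, 0, 0, 0, 0.8, 0.97, 0, 1]}}

```text
t: 1.6
eef_pos: [0.4661, 0.2187, 0.2482]
ee_rot: [3.141, 0.001, 0.044]
force: [-0.2, -0.2, -1.1]
width: 0.0877
gripper_force: 0.0
```

Run:
```python
from h import *
M=arm.camera_model('wrist');s=arm.get_state();w=arm.grab_frame('wrist');cv2.imwrite('pics/w1.png',w)
np.save('M1.npy',M,allow_pickle=True)
print(s['t'],s['eef_pos'],s['ee_rot'],s['q'],s['force'],np.round(M['pose'],3).tolist(),M['fovy'])
for p in((.5025,.1515,.064),(.5005,.2715,.064),(.566,.211,.104)): print(proj('wrist',p,M).round(0))
print('cab',onz('scene',117,171,0).round(2),onz('side',477,301,0).round(2),'hammer',[onz('side',u*.64,v*.64,.01).round(2).tolist() for u,v in((448,565),(590,527))])
```

```text
1.6 [0.46613849 0.21866318 0.24820475] [3.14137374e+00 5.70881112e-04 4.39629021e-02] [ 8.20156235e-01  9.44785629e-02 -3.35908919e-01 -2.68115461e-04
 -1.14096960e+00  7.94714852e-01] [-0.24021056 -0.1843195  -1.06837679] [[0.045, -0.96, -0.278, 0.542], [-0.999, -0.043, -0.013, 0.222], [0.0, 0.278, -0.961, 0.384], [0.0, 0.0, 0.0, 1.0]] 59.30252637578726
[327. 141.]
[200. 137.]
[270.  62.]
cab [ 0.76 -0.55  0.  ] [ 0.67 -0.51  0.  ] hammer [[0.26, -0.3, 0.01], [0.43, -0.4, 0.01]]
```

View pics/w1.png

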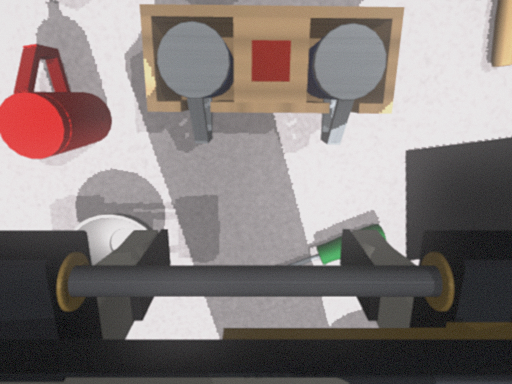

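Wrist view: carrier (142..404, 5..112) with red patch (271,61), lids (194,60) and (348,61), handles ending at (203,141) and (333,141).

Run:
```python
from h import *
M=np.load('M1.npy',allow_pickle=True).item();w=cv2.imread('pics/w1.png')
P=lambda u,v,z:onz('wrist',u,v,z,M)[:2].round(4).tolist()
print('front corners',P(146,113,.104),P(395,111,.104),'back',P(141,6,.104),P(404,8,.104))
i=w.astype(int);m=(i[...,2]>110)&(i[...,1]<70);m[:,:230]=0;m[:,310:]=0
v,u=np.nonzero(m);print('red',len(u),P(u.mean(),v.mean(),.104))
g=cv2.medianBlur(cv2.cvtColor(w,6),5)
c=cv2.HoughCircles(g[:115],cv2.HOUGH_GRADIENT,1,80,param1=100,param2=18,minRadius=30,maxRadius=45)
for a in c[0]: print('lid',a,P(a[0],a[1],.108))
for n,(u,v) in dict(Lend=(203,141),Rend=(333,141)).items(): print(n,P(u,v,.076),P(u,v,.04))
# strap ends: bright/dark columns on rows 125..140
hs=cv2.cvtColor(w,40)
for r in(120,130,138):
  for x0,x1 in((180,230),(310,360)):
    print(r,x0,g[r,x0:x1:2].tolist())
```

```text
front corners [0.523, 0.3091] [0.5336, 0.1079] back [0.6009, 0.3093] [0.6084, 0.1132]
red 1466 [0.5673, 0.2106]
lid [194.5  58.5  37.8] [0.5657, 0.269]
lid [352.5  62.5  38.9] [0.5683, 0.1479]
Lend [0.4985, 0.2671] [0.4934, 0.2723]
Rend [0.5038, 0.1487] [0.4993, 0.1401]
120 180 [126, 139, 148, 139, 126, 120, 112, 109, 108, 108, 108, 107, 102, 104, 109, 109, 109, 117, 122, 122, 122, 122, 124, 125, 125]
120 310 [206, 206, 205, 209, 211, 202, 120, 118, 119, 119, 117, 103, 113, 117, 117, 117, 117, 117, 129, 221, 229, 228, 228, 228, 229]
130 180 [126, 126, 126, 125, 127, 125, 118, 112, 109, 108, 108, 108, 106, 102, 98, 110, 115, 123, 124, 123, 122, 123, 123, 122, 123]
130 310 [207, 208, 210, 214, 218, 213, 145, 137, 137, 128, 128, 183, 200, 199, 199, 199, 201, 215, 228, 229, 230, 231, 231, 230, 231]
138 180 [128, 125, 125, 128, 129, 126, 125, 120, 111, 109, 108, 108, 109, 105, 88, 85, 137, 152, 155, 155, 154, 153, 154, 156, 156]
138 310 [227, 229, 228, 226, 225, 186, 101, 95, 97, 132, 200, 202, 199, 199, 200, 201, 223, 228, 229, 228, 228, 228, 230, 230, 231]
```

Emit:
{"api": "arm_command", "payload": {"series": [0, 0, 0, 0.36, 0.72, 0, 1, 0, 0, 0, 0.36, 0.72, 0, 1, 0, 0, 0, 0.36, 0.72, 0.98, 1, 0, 0, 0, 0.36, 0.72, 0.98, 1, 0, 0, 0, 0.36, 0.72, 0.98, 1, 0, 0, 0, 0.36, 0.72, 0.98, 1]}}

```text
t: 2.4
eef_pos: [0.5062, 0.1496, 0.1521]
ee_rot: [-3.141, -0.002, 0.047]
force: [0.8, -0.9, 0.5]
width: 0.0875
gripper_force: 0.0
```

Run:
```python
from h import *
M=arm.camera_model('wrist');s=arm.get_state();w=arm.grab_frame('wrist');cv2.imwrite('pics/w2.png',w)
print(s['t'],s['eef_pos'],s['ee_rot'],s['force'])
for p in((.5055,.148,.079),(.501,.148,.079),(.51,.148,.079)): print(proj('wrist',p,M).round(0))
np.save('M2.npy',M,allow_pickle=True)
```

```text
2.4 [0.50617987 0.14960384 0.15213616] [-3.14103349e+00 -1.84335013e-03  4.67779990e-02] [ 0.75173196 -0.92151447  0.45143132]
[257. 215.]
[257. 222.]
[257. 209.]
```

View pics/w2.png

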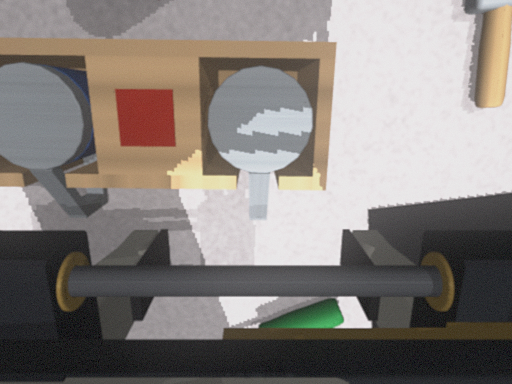

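Wrist view: the right can's handle is centred at u=258, its outer end at v=220, so it lies between the jaws. I descend and grip it.

Emit:
{"api": "arm_command", "payload": {"series": [0, 0, 0, 0, 0.02, 0.4, 1, 0, 0, 0, 0, 0.02, 0.82, 1, 0, 0, 0, 0, 0.02, 0.82, 1, 0, 0, 0, 0, 0.02, 0.82, 0, 0, 0, 0, 0, 0.02, 0.82, 0, 0, 0, 0, 0, 0.02, 0.82, 0, 0, 0, 0, 0, 0.02, 0.82, 0, 0, 0, 0, 0, 0.02, 0.82, 0], "force": 60}}

```text
t: 3.45
eef_pos: [0.5056, 0.1463, 0.0688]
ee_rot: [-3.141, -0.0, 0.045]
force: [-0.9, -0.2, 0.4]
width: 0.0431
gripper_force: 0.0
```

Emit:
{"api": "arm_command", "payload": {"series": [0, 0, 0, 0, 0, 0, 0, 0, 0, 0, 0, 0, 0, 0, 0, 0, 0, 0, 0, 0, 0]}}

```text
t: 3.82
eef_pos: [0.5056, 0.1463, 0.0685]
ee_rot: [3.142, 0.0, 0.045]
force: [-0.4, 0.8, 0.3]
width: 0.0131
gripper_force: 0.1
```

Emit:
{"api": "arm_command", "payload": {"series": [0, 0, 0, 0, 0, 0, 0, 0, 0, 0, 0, 0, 0, 0, 0, 0, 0, 0, 0, 0, 0, 0, 0, 0, 0, 0, -0.1, 0, 0, 0, 0, 0, 0, -0.2, 0, 0, 0, 0, 0, 0, -0.3, 0, 0, 0, 0, 0, 0, -0.3, 0, 0, 0, 0, 0, 0, -0.3, 0]}}

```text
t: 4.82
eef_pos: [0.5054, 0.1462, 0.0986]
ee_rot: [-3.141, -0.0, 0.045]
force: [0.5, 0.3, -1.3]
width: 0.0117
gripper_force: 60.0
```

Run:
```python
from h import *
for k in range(5):
  s=arm.get_state();arm.grab_frame('wrist');print(s['force'].round(2),s['moment'].round(3),s['width'],s['gripper_force'],s['eef_pos'][2])
```

```text
[ 0.46  0.28 -1.27] [-0.126  0.053 -0.031] 0.011715644935700813 59.98292067088187 0.09858275444841608
[-1.58  0.06 -1.72] [-0.081  0.063 -0.005] 0.011539347893525755 59.98281036503613 0.09835315061365345
[-0.15 -0.27 -1.58] [-0.011  0.032  0.013] 0.011793358258666847 59.982939222827554 0.09826383219196265
[ 0.15 -0.46 -1.07] [-0.045  0.094  0.005] 0.01131779132153755 59.982920503243804 0.09822788435745088
[-0.27 -0.75 -1.17] [-0.073  0.106  0.008] 0.011430347428888182 59.982931008562446 0.09821085539564077
```

The mean is about 1.35 N, with a moment to match, so this is the light can. I put it back and try the other.

Emit:
{"api": "arm_command", "payload": {"series": [0, 0, 0, 0, 0, 0.15, 0, 0, 0, 0, 0, 0, 0.25, 0, 0, 0, 0, 0, 0, 0.3, 0, 0, 0, 0, 0, 0, 0.3, 0, 0, 0, 0, 0, 0, 0.3, 0.5, 0, 0, 0, 0, 0, 0.3, 0.5, 0, 0, 0, 0, 0, 0.3, 0.5, 0, 0, 0, 0, 0, 0.3, 0.5]}}

```text
t: 6.08
eef_pos: [0.5056, 0.1463, 0.0685]
ee_rot: [3.142, -0.0, 0.045]
force: [-0.1, -0.1, 1.0]
width: 0.0422
gripper_force: 0.0
```

Emit:
{"api": "arm_command", "payload": {"series": [0, 0, 0, 0, 0, -0.3, 0.8, 0, 0, 0, 0, 0, -0.7, 1, 0, 0, 0, 0, -0.4, -0.7, 1, 0, 0, 0, 0, -0.8, -0.7, 1, 0, 0, 0, 0, -0.8, -0.7, 1, 0, 0, 0, 0, -0.8, -0.7, 1]}}

```text
t: 6.82
eef_pos: [0.5016, 0.2261, 0.1383]
ee_rot: [3.141, 0.001, 0.045]
force: [-0.7, -0.1, 0.7]
width: 0.0869
gripper_force: 0.0
```

Run:
```python
from h import *
M=arm.camera_model('wrist');s=arm.get_state();w=arm.grab_frame('wrist')
print(s['t'],s['eef_pos'],s['ee_rot'],s['force'],s['width'])
for p in((.5013,.268,.079),(.497,.268,.079),(.5055,.148,.079)): print(proj('wrist',p,M).round(0))
cv2.imwrite('pics/w3.png',w)
```

```text
6.825 [0.5016439  0.2260599  0.13830531] [3.14122720e+00 5.78124401e-04 4.54703823e-02] [-0.72795953 -0.12755109  0.71751797] 0.08689331718443796
[186. 219.]
[186. 226.]
[381. 221.]
```

View pics/w3.png

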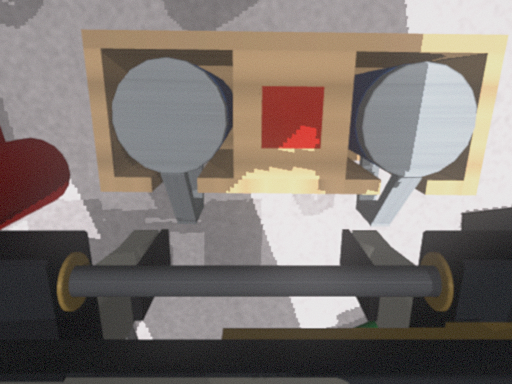

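Wrist view: both cans are seated. The left handle ends at about (186,223), matching the prediction. I move over and grip it.

Emit:
{"api": "arm_command", "payload": {"series": [0, 0, 0, 0.02, -0.41, 0, 1, 0, 0, 0, 0.02, -0.41, 0.3, 1, 0, 0, 0, 0.02, -0.41, 0.7, 1, 0, 0, 0, 0.02, -0.41, 0.7, 0.5, 0, 0, 0, 0.02, -0.41, 0.7, 0, 0, 0, 0, 0.02, -0.41, 0.7, 0, 0, 0, 0, 0.02, -0.41, 0.7, 0, 0, 0, 0, 0.02, -0.41, 0.7, 0]}}

```text
t: 7.88
eef_pos: [0.5024, 0.2675, 0.0693]
ee_rot: [-3.141, -0.001, 0.045]
force: [-0.3, 0.1, -0.1]
width: 0.043
gripper_force: 0.0
```

Emit:
{"api": "arm_command", "payload": {"series": [0, 0, 0, 0, 0, 0, 0, 0, 0, 0, 0, 0, 0, 0, 0, 0, 0, 0, 0, 0, 0, 0, 0, 0, 0, 0, 0, 0, 0, 0, 0, 0, 0, 0, 0, 0, 0, 0, 0, 0, 0, 0]}}

```text
t: 8.62
eef_pos: [0.5021, 0.2672, 0.0685]
ee_rot: [3.142, 0.0, 0.045]
force: [-1.2, 0.2, 0.1]
width: 0.0114
gripper_force: 60.0
```

Emit:
{"api": "arm_command", "payload": {"series": [0, 0, 0, 0, 0, -0.1, 0, 0, 0, 0, 0, 0, -0.2, 0, 0, 0, 0, 0, 0, -0.3, 0, 0, 0, 0, 0, 0, -0.3, 0, 0, 0, 0, 0, 0, -0.3, 0]}}

```text
t: 9.25
eef_pos: [0.502, 0.2671, 0.0985]
ee_rot: [-3.141, 0.0, 0.045]
force: [0.6, 0.4, -2.5]
width: 0.0114
gripper_force: 60.0
```

Run:
```python
from h import *
for k in range(5):
  s=arm.get_state();w=arm.grab_frame('wrist');print(s['t'],s['force'].round(2),s['moment'].round(3),s['width'],s['gripper_force'],s['eef_pos'],s['ee_rot'])
cv2.imwrite('pics/w4.png',w)
```

```text
9.25 [ 0.58  0.39 -2.54] [-0.097  0.185  0.037] 0.011412344008827631 59.99636571854353 [0.50195928 0.26714371 0.09852893] [-3.14146050e+00  1.43556401e-04  4.47965659e-02]
9.3 [-0.49  0.59 -1.8 ] [-0.097  0.189  0.016] 0.011709241434939805 59.996436573565006 [0.50188859 0.26705223 0.09832743] [3.14138237e+00 4.08269391e-04 4.48645730e-02]
9.35 [ 1.39 -0.9  -3.  ] [-0.083  0.17   0.015] 0.011911778964234824 59.99638415873051 [0.50189183 0.26704881 0.09821628] [3.14119674e+00 5.50929200e-04 4.48744128e-02]
9.4 [ 0.1   0.29 -2.92] [-0.034  0.199  0.   ] 0.01122037628886997 59.996352698653936 [0.5019029  0.26704402 0.09816855] [3.14113941e+00 5.96535808e-04 4.49168419e-02]
9.45 [ 0.85  0.6  -2.12] [-0.055  0.158  0.018] 0.01163511388080115 59.996336437761784 [0.50195276 0.26710668 0.09818478] [3.14113401e+00 5.13731531e-04 4.50162261e-02]
```

About 2.6 N with a 0.18 N m moment: this is the heavier can. I lift it clear and carry it to the mat, turning it on the way.

Emit:
{"api": "arm_command", "payload": {"series": [0, 0, 0, 0, 0, -0.15, 0, 0, 0, 0, 0, 0, -0.35, 0, 0, 0, 0, 0, 0, -0.55, 0, 0, 0, 0, 0, 0, -0.75, 0, 0, 0, 0, 0, 0, -0.9, 0, 0, 0, 0, 0, 0, -0.95, 0, 0, 0, 0, 0, 0, -0.95, 0]}}

```text
t: 10.38
eef_pos: [0.502, 0.2672, 0.1936]
ee_rot: [-3.141, -0.0, 0.045]
force: [-0.4, 0.4, -3.3]
width: 0.0117
gripper_force: 60.0
```

Emit:
{"api": "arm_command", "payload": {"series": [0, 0, 0.03, -0.05, 0.1, 0, 0, 0, 0, 0.1, -0.12, 0.3, 0, 0, 0, 0, 0.19, -0.2, 0.5, 0, 0, 0, 0, 0.28, -0.26, 0.75, 0, 0, 0, 0, 0.37, -0.32, 0.9, 0, 0, 0, 0, 0.44, -0.35, 1, 0, 0, 0, 0, 0.454, -0.35, 1, 0, 0]}}

```text
t: 11.25
eef_pos: [0.4712, 0.1651, 0.1929]
ee_rot: [3.14, 0.0, -0.669]
force: [0.1, 1.3, -2.2]
width: 0.0114
gripper_force: 60.0
```

Emit:
{"api": "arm_command", "payload": {"series": [0, 0, 0.03, 0.03, 0.07, 0, 0, 0, 0, 0.1, 0.09, 0.2, 0, 0, 0, 0, 0.19, 0.15, 0.4, 0, 0, 0, 0, 0.28, 0.21, 0.55, 0, 0, 0, 0, 0.37, 0.26, 0.65, 0, 0, 0, 0, 0.44, 0.29, 0.7, 0, 0, 0, 0, 0.454, 0.3, 0.7, 0, 0, 0, 0, 0.454, 0.3, 0.7, 0, 0]}}

```text
t: 12.25
eef_pos: [0.4521, 0.0927, 0.1934]
ee_rot: [3.142, -0.0, -1.379]
force: [0.7, 0.7, -2.7]
width: 0.0118
gripper_force: 60.0
```

Run:
```python
from h import *
s=arm.get_state();a=arm.grab_frame('side');cv2.imwrite('pics/s5.png',a)
print(s['t'],s['force'].round(2),s['moment'].round(3),s['width'],s['eef_pos'],s['ee_rot'],s['q'])
Rm=R.from_euler('xyz',s['ee_rot']).as_matrix();d=np.array([.433,.022,s['eef_pos'][2]])-s['eef_pos'];print(Rm.T@d*10)
cv2.imwrite('pics/s5c.png',cv2.resize(a[60:316,130:400],None,fx=2.2,fy=2.2,interpolation=2))
```

```text
12.25 [ 0.74  0.68 -2.68] [ 0.32   0.01  -0.014] 0.01176028882691605 [0.45213731 0.09266629 0.19340968] [ 3.14158810e+00 -1.35758185e-05 -1.37853045e+00] [ 6.30729468e-01  4.90961041e-02 -5.21039637e-01  1.23067313e-05
 -1.00067047e+00 -4.38470233e-01]
[6.57073544e-01 3.22878403e-01 1.03891825e-05]
```

View pics/s5c.png

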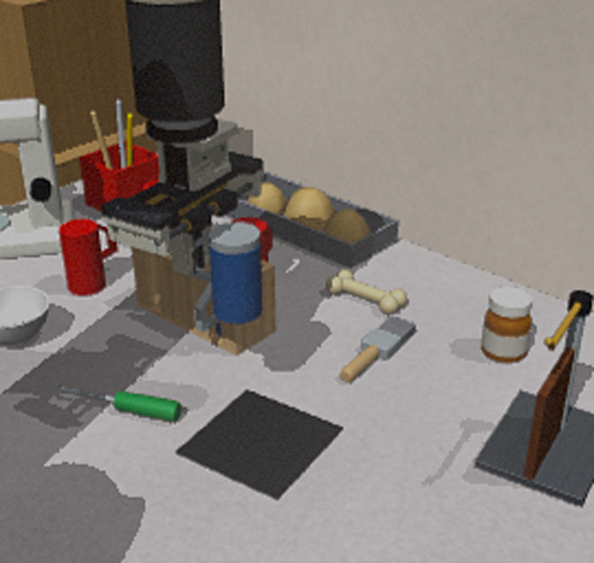

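Side view: the can hangs upright by its strap, clear of everything, with the mat below and to the right of it. I move over and lower it.

Emit:
{"api": "arm_command", "payload": {"series": [0, 0, 0, 0.08, 0.04, 0, 0, 0, 0, 0, 0.22, 0.12, 0, 0, 0, 0, 0, 0.4, 0.2, 0, 0, 0, 0, 0, 0.55, 0.28, 0.1, 0, 0, 0, 0, 0.65, 0.32, 0.3, 0, 0, 0, 0, 0.66, 0.32, 0.5, 0, 0, 0, 0, 0.66, 0.32, 0.6, 0, 0, 0, 0, 0.66, 0.32, 0.6, 0]}}

```text
t: 13.3
eef_pos: [0.4324, 0.0208, 0.133]
ee_rot: [3.14, -0.001, -1.382]
force: [-0.1, 0.1, -2.0]
width: 0.0115
gripper_force: 60.0
```

Emit:
{"api": "arm_command", "payload": {"series": [0, 0, 0, 0, 0, 0.15, 0, 0, 0, 0, 0, 0, 0.3, 0, 0, 0, 0, 0, 0, 0.45, 0, 0, 0, 0, 0, 0, 0.58, 0, 0, 0, 0, 0, 0, 0.64, 0, 0, 0, 0, 0, 0, 0.67, 0, 0, 0, 0, 0, 0, 0.69, 0, 0, 0, 0, 0, 0, 0.69, 0]}}

```text
t: 14.3
eef_pos: [0.433, 0.0215, 0.0647]
ee_rot: [-3.141, 0.0, -1.381]
force: [0.9, -0.1, -2.4]
width: 0.0118
gripper_force: 60.0
```

Run:
```python
from h import *
s=arm.get_state();a=arm.grab_frame('side')
print(s['t'],s['force'].round(2),s['moment'].round(3),s['eef_pos'],s['ee_rot'],s['q'].round(2))
```

```text
14.3 [ 0.88 -0.15 -2.35] [ 0.224 -0.018 -0.013] [0.43300161 0.021456   0.06472909] [-3.14124098e+00  7.10626529e-05 -1.38122046e+00] [ 0.51  0.18 -0.74  0.   -0.65 -0.32]
```

Almost down. I lower another 1.5 mm, then release slowly.

Emit:
{"api": "arm_command", "payload": {"series": [0, 0, 0, 0, 0, 0.01, 0, 0, 0, 0, 0, 0, 0.015, 0, 0, 0, 0, 0, 0, 0.015, 0, 0, 0, 0, 0, 0, 0.015, 0.35, 0, 0, 0, 0, 0, 0.015, 0.35, 0, 0, 0, 0, 0, 0.015, 0.35, 0, 0, 0, 0, 0, 0.015, 0.35, 0, 0, 0, 0, 0, 0.015, 0.35]}}

```text
t: 15.35
eef_pos: [0.4328, 0.0214, 0.063]
ee_rot: [3.142, -0.0, -1.381]
force: [-0.2, -0.3, -0.1]
width: 0.0306
gripper_force: 0.0
```

Emit:
{"api": "arm_command", "payload": {"series": [0, 0, 0, 0, 0, -0.3, 0.8, 0, 0, 0, 0, 0, -0.6, 1, 0, 0, 0, 0, 0, -0.95, 1, 0, 0, 0, 0, 0, -0.95, 1, 0, 0, 0, 0, 0, -0.95, 1]}}

```text
t: 15.98
eef_pos: [0.4325, 0.0213, 0.1577]
ee_rot: [3.141, 0.0, -1.382]
force: [-0.5, -0.5, -0.1]
width: 0.0752
gripper_force: 0.0
```

Run:
```python
from h import *
M=arm.camera_model('wrist');s=arm.get_state();w=arm.grab_frame('wrist');a=arm.grab_frame('side');cv2.imwrite('pics/s6.png',a)
print(s['t'],s['eef_pos'],s['ee_rot'],s['width'])
for p in((.445,-.04,.103),): print(proj('wrist',p,M).round(0),proj('side',p).round(0))
g=cv2.medianBlur(cv2.cvtColor(w,6),5)
c=cv2.HoughCircles(g,cv2.HOUGH_GRADIENT,1,200,param1=100,param2=18,minRadius=30,maxRadius=70)
for q in c[0]: print(q,onz('wrist',q[0],q[1],.103,M).round(4))
x,y=proj('side',(.44,-.04,.06)).astype(int)
cv2.imwrite('pics/w6.png',np.hstack([w[:300,56:456],cv2.resize(a[y-75:y+75,x-100:x+100],(400,300))]))
```

```text
15.975 [0.43245931 0.02131255 0.15770262] [ 3.14141468e+00  2.75806501e-04 -1.38153892e+00] 0.07515413453124066
[255. 118.] [254. 225.]
[253.5 117.5  50. ] [ 0.4458 -0.04    0.103 ]
[137.5 288.5  55.9] [0.4987 0.0796 0.103 ]
[367.5 288.5  60.4] [0.3538 0.0517 0.103 ]
```

View pics/w6.png

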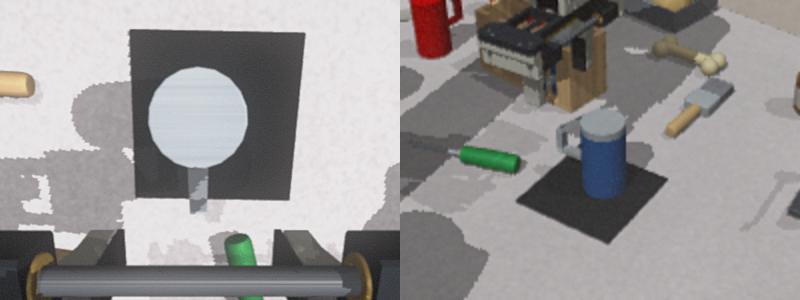

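The can stands upright and released on the mat, with the lid centre at wrist crop (198,117) and the handle lined up with the tool's x. I regrip it by the body from above.

Emit:
{"api": "arm_command", "payload": {"series": [0, 0, 0, 0.3, -0.01, 0, 1, 0, 0, 0, 0.63, -0.015, 0, 1, 0, 0, 0, 0.63, -0.015, 0, 1, 0, 0, 0, 0.63, -0.015, 0.35, 1, 0, 0, 0, 0.63, -0.015, 0.69, 1, 0, 0, 0, 0.63, -0.015, 0.69, 1, 0, 0, 0, 0.63, -0.015, 0.69, 0.4, 0, 0, 0, 0.63, -0.015, 0.69, 0.4]}}

```text
t: 17.08
eef_pos: [0.447, -0.0398, 0.0903]
ee_rot: [-3.14, 0.0, -1.381]
force: [0.8, -0.5, 0.3]
width: 0.0728
gripper_force: 0.0
```

Emit:
{"api": "arm_command", "payload": {"series": [0, 0, 0, 0, 0, 0, 0.3, 0, 0, 0, 0, 0, 0, 0.3, 0, 0, 0, 0, 0, 0, 0.3, 0, 0, 0, 0, 0, 0, 0.3, 0, 0, 0, 0, 0, 0, 0.3, 0, 0, 0, 0, 0, 0, 0.3], "force": 45}}

```text
t: 17.82
eef_pos: [0.4462, -0.0403, 0.0896]
ee_rot: [-3.141, -0.0, -1.381]
force: [-2.9, 0.8, 6.2]
width: 0.0552
gripper_force: 45.0
```

Emit:
{"api": "arm_command", "payload": {"series": [0, 0, 0, 0, 0, -0.1, 0.3, 0, 0, 0, 0, 0, -0.3, 0.3, 0, 0, 0, 0, 0, -0.55, 0.3, 0, 0, 0, 0, 0, -0.8, 0.3, 0, 0, 0, 0, 0, -0.95, 0.3, 0, 0, 0, 0, 0, -1, 0.3]}}

```text
t: 18.58
eef_pos: [0.4464, -0.0401, 0.1901]
ee_rot: [-3.14, 0.0, -1.381]
force: [-0.0, 0.9, -2.8]
width: 0.0554
gripper_force: 44.9
```

Run:
```python
from h import *
M=arm.camera_model('wrist');s=arm.get_state();w=arm.grab_frame('wrist');a=arm.grab_frame('side');b=arm.grab_frame('scene')
cv2.imwrite('pics/s7.png',a);cv2.imwrite('pics/w7.png',w)
print(s['t'],s['eef_pos'],s['ee_rot'],s['width'],s['force'].round(1),s['q'].round(2))
# refine hook: yellow mask
for n,i,(x,y,w_,h) in(('scene',b,(150,125,50,40)),('side',a,(370,185,35,40))):
  h_=cv2.cvtColor(i[y:y+h,x:x+w_],40);m=(h_[...,0]>10)&(h_[...,0]<30)&(h_[...,1]>120)&(h_[...,2]>90)
  k,l,st,ce=cv2.connectedComponentsWithStats(m.astype(np.uint8));j=1+st[1:,4].argmax()
  v,u=np.nonzero(l==j);print(n,st[j].tolist(),[(int(c)+x,round(float(v[u==c].mean()+y),1),int((u==c).sum())) for c in np.unique(u)])
```

```text
18.575 [ 0.4464232  -0.04006548  0.19014301] [-3.13982018e+00  4.12828323e-04 -1.38139734e+00] 0.05539158161527889 [-0.   0.9 -2.8] [ 0.35  0.03 -0.55 -0.   -0.99 -0.16]
scene [10, 10, 27, 13, 30] [(160, 147.0, 1), (161, 147.0, 1), (162, 147.0, 1), (163, 146.0, 1), (164, 146.0, 1), (165, 146.0, 1), (166, 145.0, 1), (167, 145.0, 1), (168, 145.0, 1), (169, 144.0, 1), (170, 144.0, 1), (171, 144.0, 1), (172, 143.0, 1), (173, 143.0, 1), (174, 143.0, 1), (175, 142.0, 1), (176, 142.0, 1), (177, 142.0, 1), (178, 141.0, 1), (179, 141.0, 1), (180, 141.0, 1), (181, 140.0, 1), (182, 140.0, 1), (183, 140.0, 1), (184, 138.5, 2), (185, 136.5, 2), (186, 135.5, 2)]
side [8, 12, 16, 20, 74] [(378, 214.5, 2), (379, 215.0, 3), (380, 214.5, 2), (381, 214.0, 3), (382, 214.0, 5), (383, 212.5, 6), (384, 211.0, 5), (385, 209.5, 6), (386, 208.0, 5), (387, 206.5, 6), (388, 205.0, 5), (389, 203.0, 7), (390, 201.5, 6), (391, 200.5, 6), (392, 199.0, 5), (393, 198.5, 2)]
```

Run:
```python
from h import *
for z in(.180,.182):
  print(z,'scene',[onz('scene',*p,z)[:2].round(4).tolist() for p in((160,147.2),(171.5,143.5),(183,139.8))],'side',[onz('side',*p,z)[:2].round(4).tolist() for p in((384,211),(387.5,206),(391,200))])
# two-view line: intersect planes
def plane(n,p,q):
  o,d=ray(n,*p);_,e=ray(n,*q);k=np.cross(d,e);k/=np.linalg.norm(k);return k,k@o
k1,c1=plane('scene',(160,147.2),(183,139.8));k2,c2=plane('side',(384,211),(391,200))
d=np.cross(k1,k2);d/=np.linalg.norm(d);d*=np.sign(d[0])
p=np.linalg.lstsq(np.array([k1,k2,[1,0,0]]),np.array([c1,c2,.593]),rcond=None)[0]
print('dir',d.round(3),np.degrees(np.arctan2(d[1],d[0])),'pt',p.round(4))
# model check
y=np.radians(10.8);O=np.array([.667,-.2775])
W=lambda x,z,l=0:(O[0]+x*np.cos(y)-l*np.sin(y),O[1]+x*np.sin(y)+l*np.cos(y),z)
for x,z in((-.01,.18),(-.1,.18),(-.116,.195)): print(x,proj('scene',W(x,z)).round(1),proj('side',W(x,z)).round(1))
for x,l in((-.105,.06),(-.105,-.06),(.045,-.06),(.045,.06)): print('base',proj('scene',W(x,.012,l)).round(1),proj('side',W(x,.012,l)).round(1))
```

```text
0.18 scene [[0.6548, -0.2845], [0.614, -0.2919], [0.5715, -0.2996]] side [[0.599, -0.2903], [0.6228, -0.2861], [0.6515, -0.2797]]
0.182 scene [[0.656, -0.2803], [0.6153, -0.2877], [0.573, -0.2954]] side [[0.5961, -0.2916], [0.6197, -0.2874], [0.6483, -0.281]]
dir [0.981 0.196 0.009] 11.313271655389308 pt [ 0.593  -0.2922  0.1818]
-0.01 [159.8 148. ] [392.1 199. ]
-0.1 [184.2 140. ] [379.6 217.8]
-0.116 [187.9 134.4] [378.1 215.5]
base [199.9 190.2] [344.7 269.2]
base [181.  177.1] [394.3 287.7]
base [143.3 191.8] [411.5 252. ]
base [161.2 206.7] [366.  237.2]
```

Hook model confirmed in both views: seat (0.593,-0.292,0.180), yaw about 11°. I carry the can to a point just ahead of the hook tip, passing clear of it.

Emit:
{"api": "arm_command", "payload": {"series": [0, 0, 0, 0.1, 0.05, -0.1, 0.3, 0, 0, 0, 0.3, 0.1, -0.2, 0.3, 0, 0, 0, 0.6, 0.18, -0.28, 0.3, 0, 0, 0, 0.9, 0.24, -0.28, 0.3]}}

```text
t: 19.23
eef_pos: [0.4395, -0.1344, 0.2178]
ee_rot: [-3.141, -0.0, -1.381]
force: [1.0, -0.1, -2.7]
width: 0.0555
gripper_force: 45.0
```

Emit:
{"api": "arm_command", "payload": {"series": [0, 0, 0, 0.4, 0, 0, 0.3, 0, 0, 0, 0.75, 0, 0, 0.3, 0, 0, 0, 1, 0, 0, 0.3]}}

```text
t: 19.6
eef_pos: [0.4579, -0.2332, 0.2168]
ee_rot: [3.14, 0.0, -1.382]
force: [-0.3, -0.1, -3.5]
width: 0.0552
gripper_force: 44.9
```

Emit:
{"api": "arm_command", "payload": {"series": [0, 0, 0, 0.4, 0, 0, 0.3, 0, 0, 0, 0.75, 0, 0, 0.3, 0, 0, 0, 0.95, 0, 0, 0.3, 0, 0, 0, 1, 0, 0, 0.3, 0, 0, 0, 1, 0, 0, 0.3]}}

```text
t: 20.23
eef_pos: [0.4769, -0.3294, 0.2168]
ee_rot: [3.141, 0.001, -1.382]
force: [-0.7, 1.8, -3.7]
width: 0.0555
gripper_force: 44.9
```

```bash
cat > st.py <<'E'
from h import *
import sys
s=arm.get_state();y=np.radians(11);c,n=np.cos(y),np.sin(y)
p=s['eef_pos'];r=p[:2]-np.array([.593,-.292]);S=r@[c,n];L=r@[n,-c]
t=np.array([float(v) for v in sys.argv[1:4]])  # target S, L, TCPz
g=np.array([.593,-.292])+t[0]*np.array([c,n])+t[1]*np.array([n,-c])
d=R.from_euler('xyz',s['ee_rot']).as_matrix().T@(np.append(g,t[2])-p)
print('t',s['t'],'along',S.round(4),'lat',L.round(4),'z',p[2].round(4),'rot',s['ee_rot'].round(4),'F',s['force'].round(1),'w',s['width'],'tool shift/0.1:',(d*10).round(3))
E
python3 st.py -0.12 0.042 0.218
```

```text
t 20.225 along -0.1211 lat 0.0145 z 0.2168 rot [ 3.1410e+00  6.0000e-04 -1.3818e+00] F [-0.7  1.8 -3.7] w 0.05551279024689721 tool shift/0.1: [ 0.275 -0.012 -0.012]
```

Emit:
{"api": "arm_command", "payload": {"series": [0, 0, 0, 0.14, 0, 0, 0.3, 0, 0, 0, 0.275, -0.01, -0.012, 0.3, 0, 0, 0, 0.275, -0.01, -0.012, 0.3, 0, 0, 0, 0.275, -0.01, -0.012, 0.3]}}

```text
t: 20.72
eef_pos: [0.4833, -0.3563, 0.2181]
ee_rot: [3.141, 0.0, -1.382]
force: [0.1, -0.4, -3.8]
width: 0.0551
gripper_force: 44.9
```

```bash
python3 st.py -0.085 0.042 0.218
python3 - <<'E'
from h import *
s=arm.get_state();a=arm.grab_frame('scene');b=arm.grab_frame('side')
p=s['eef_pos'];Rm=R.from_euler('xyz',s['ee_rot']).as_matrix()
def can(x,y,z): return p+Rm@np.array([x,y*-1,0])+np.array([0,0,z-.0866])
for n in('scene','side'): print(n,'loop',proj(n,can(-.0435,0,.057)).round(1),'strapTop',proj(n,can(-.0635,0,.066)).round(1),'foot',proj(n,can(0,0,0)).round(1),'tip',proj(n,(.553,-.2998,.195)).round(1))
cr=lambda i,x,y:cv2.resize(i[y:y+112,x:x+75],(400,600),interpolation=2)
cv2.imwrite('pics/p9.png',np.hstack([cr(a,150,100),cr(b,345,150)]))
E
```

```text
t 20.725 along -0.1199 lat 0.0422 z 0.2181 rot [ 3.1414e+00  4.0000e-04 -1.3816e+00] F [ 0.1 -0.4 -3.8] w 0.05506806070969294 tool shift/0.1: [-0.003 -0.349  0.001]
scene loop [207.8 129.9] strapTop [211.1 129.2] foot [201.7 141.3] tip [187.8 134.4]
side loop [364.4 237.4] strapTop [355.2 230.5] foot [382.  267.5] tip [378.4 215.6]
```

View pics/p9.png

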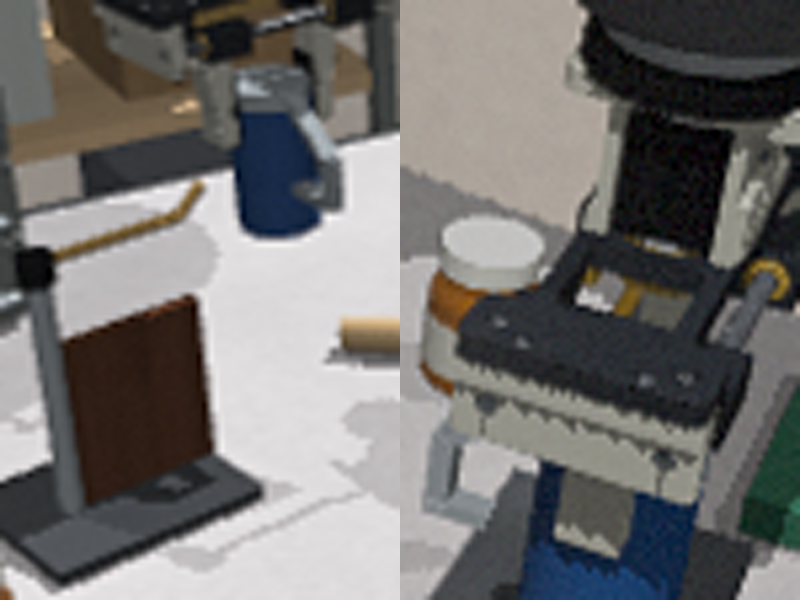

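The can hangs upright ahead of the hook tip (scene crop tip 200,185; handle strap 325,170), matching the predicted pixels. I slide it along the hook.

Emit:
{"api": "arm_command", "payload": {"series": [0, 0, 0, 0, -0.15, 0, 0.3, 0, 0, 0, 0, -0.3, 0, 0.3, 0, 0, 0, 0, -0.45, 0, 0.3, 0, 0, 0, 0, -0.55, 0, 0.3, 0, 0, 0, 0, -0.6, 0, 0.3, 0, 0, 0, 0, -0.6, 0, 0.3]}}

```text
t: 21.58
eef_pos: [0.5425, -0.3449, 0.218]
ee_rot: [3.141, 0.0, -1.381]
force: [0.4, -0.1, -3.8]
width: 0.0553
gripper_force: 44.9
```

```bash
python3 st.py 0 0.042 0.218
```

```text
t 21.575 along -0.0597 lat 0.0423 z 0.218 rot [ 3.1412e+00  2.0000e-04 -1.3811e+00] F [ 0.4 -0.1 -3.8] w 0.05534660873030245 tool shift/0.1: [-0.004 -0.597 -0.   ]
```

Emit:
{"api": "arm_command", "payload": {"series": [0, 0, 0, 0, -0.15, 0, 0.3, 0, 0, 0, 0, -0.3, 0, 0.3, 0, 0, 0, 0, -0.45, 0, 0.3, 0, 0, 0, 0, -0.55, 0, 0.3, 0, 0, 0, 0, -0.59, 0, 0.3, 0, 0, 0, 0, -0.59, 0, 0.3]}}

```text
t: 22.32
eef_pos: [0.6004, -0.3338, 0.218]
ee_rot: [3.141, 0.0, -1.381]
force: [-0.3, -0.0, -2.3]
width: 0.0555
gripper_force: 44.9
```

Emit:
{"api": "arm_command", "payload": {"series": [0, 0, 0, -0.05, 0, 0.05, 0.3, 0, 0, 0, -0.05, 0, 0.12, 0.3, 0, 0, 0, -0.05, 0, 0.18, 0.3, 0, 0, 0, -0.05, 0, 0.22, 0.3, 0, 0, 0, -0.05, 0, 0.23, 0.3, 0, 0, 0, -0.05, 0, 0.23, 0.3]}}

```text
t: 23.08
eef_pos: [0.5994, -0.3291, 0.1953]
ee_rot: [-3.142, -0.0, -1.381]
force: [-0.4, -0.4, -3.0]
width: 0.0558
gripper_force: 44.9
```

```bash
python3 st.py 0 0.037 0.1906; sleep 0; python3 -c "
from h import *
for k in range(3): print(arm.get_state()['force'].round(2)); arm.grab_frame('side')"
```

```text
t 23.075 along -0.0008 lat 0.0377 z 0.1953 rot [-3.1416e+00 -1.0000e-04 -1.3813e+00] F [-0.4 -0.4 -3. ] w 0.05575391906002367 tool shift/0.1: [-0.007 -0.008  0.047]
[-0.43 -0.42 -3.03]
[-0.45 -0.38 -2.16]
[-0.05  0.17 -2.8 ]
```

Not touching yet, so I lower in small steps.

Emit:
{"api": "arm_command", "payload": {"series": [0, 0, 0, 0, 0, 0.02, 0.3, 0, 0, 0, 0, 0, 0.03, 0.3, 0, 0, 0, 0, 0, 0.04, 0.3, 0, 0, 0, 0, 0, 0.04, 0.3]}}

```text
t: 23.72
eef_pos: [0.5993, -0.329, 0.1911]
ee_rot: [3.141, 0.0, -1.381]
force: [0.5, -0.1, -3.2]
width: 0.0554
gripper_force: 44.9
```

Emit:
{"api": "arm_command", "payload": {"series": [0, 0, 0, 0, 0, 0.01, 0.3, 0, 0, 0, 0, 0, 0.015, 0.3, 0, 0, 0, 0, 0, 0.015, 0.3]}}

```text
t: 24.1
eef_pos: [0.5993, -0.329, 0.1897]
ee_rot: [3.141, 0.0, -1.381]
force: [-0.9, -0.3, -3.3]
width: 0.0555
gripper_force: 44.9
```

Emit:
{"api": "arm_command", "payload": {"series": [0, 0, 0, 0, 0, 0.01, 0.3, 0, 0, 0, 0, 0, 0.015, 0.3, 0, 0, 0, 0, 0, 0.015, 0.3]}}

```text
t: 24.48
eef_pos: [0.5994, -0.329, 0.1884]
ee_rot: [-3.142, -0.0, -1.381]
force: [-0.0, 0.1, -2.2]
width: 0.0557
gripper_force: 44.9
```

Emit:
{"api": "arm_command", "payload": {"series": [0, 0, 0, 0, 0, 0.01, 0.3, 0, 0, 0, 0, 0, 0.015, 0.3, 0, 0, 0, 0, 0, 0.015, 0.3]}}

```text
t: 24.85
eef_pos: [0.5995, -0.3291, 0.1878]
ee_rot: [-3.141, -0.001, -1.381]
force: [-1.4, 2.1, 4.1]
width: 0.0555
gripper_force: 45.0
```

Emit:
{"api": "arm_command", "payload": {"series": [0, 0, 0, 0, 0, 0.01, 0.3, 0, 0, 0, 0, 0, 0.015, 0.3, 0, 0, 0, 0, 0, 0.015, 0.3]}}

```text
t: 25.22
eef_pos: [0.5997, -0.3291, 0.1872]
ee_rot: [-3.14, -0.001, -1.381]
force: [-3.6, 2.7, 9.3]
width: 0.0554
gripper_force: 45.0
```

Emit:
{"api": "arm_command", "payload": {"series": [0, 0, 0, 0, 0, 0.01, 0.3, 0, 0, 0, 0, 0, 0.01, 0.3, 0, 0, 0, 0, 0, 0.01, 0.3]}}

```text
t: 25.6
eef_pos: [0.5997, -0.3292, 0.187]
ee_rot: [-3.14, -0.002, -1.38]
force: [-4.9, 4.5, 14.4]
width: 0.0557
gripper_force: 45.0
```

The hook now bears the can. I back off 2.5 mm and open gradually.

Emit:
{"api": "arm_command", "payload": {"series": [0, 0, 0, 0, 0, -0.025, 0.3, 0, 0, 0, 0, 0, -0.025, 0.3, 0, 0, 0, 0, 0, -0.025, 0.66, 0, 0, 0, 0, 0, -0.025, 0.7, 0, 0, 0, 0, 0, -0.025, 0.75, 0, 0, 0, 0, 0, -0.025, 0.75, 0, 0, 0, 0, 0, -0.025, 0.8, 0, 0, 0, 0, 0, -0.025, 0.8]}}

```text
t: 26.6
eef_pos: [0.5993, -0.329, 0.1868]
ee_rot: [3.142, -0.0, -1.381]
force: [-0.5, -0.6, -0.8]
width: 0.0696
gripper_force: 0.0
```

Emit:
{"api": "arm_command", "payload": {"series": [0, 0, 0, 0, 0, -0.1, 0.85, 0, 0, 0, 0, 0, -0.25, 0.85, 0, 0, 0, 0, 0, -0.5, 0.85, 0, 0, 0, 0, 0, -0.8, 0.85, 0, 0, 0, 0, 0, -1, 0.85, 0, 0, 0, 0, 0, -1, 0.85, 0, 0, 0, 0, 0, -1, 0.85]}}

```text
t: 27.48
eef_pos: [0.5991, -0.3289, 0.2867]
ee_rot: [-3.141, 0.0, -1.381]
force: [0.5, 0.7, -0.4]
width: 0.0745
gripper_force: 0.0
```

Run:
```python
from h import *
s=arm.get_state();a0=arm.grab_frame('scene');b=arm.grab_frame('side')
for k in range(8):arm.grab_frame('wrist')
a=arm.grab_frame('scene')
print(s['t'],s['eef_pos'],s['force'].round(1),s['width'],'motion',cv2.absdiff(a0[100:210,130:215],a[100:210,130:215]).mean())
cr=lambda i,x,y:cv2.resize(i[y:y+112,x:x+75],(400,600),interpolation=2)
cv2.imwrite('pics/p10.png',np.hstack([cr(a,140,100),cr(b,345,150)]))
cr=lambda i:cv2.cvtColor(i,6)[210:280,225:315].astype(int)
```

```text
27.475 [ 0.59912636 -0.32885517  0.28674718] [ 0.5  0.7 -0.4] 0.07447068020553652 motion 0.7
```

View pics/p10.png

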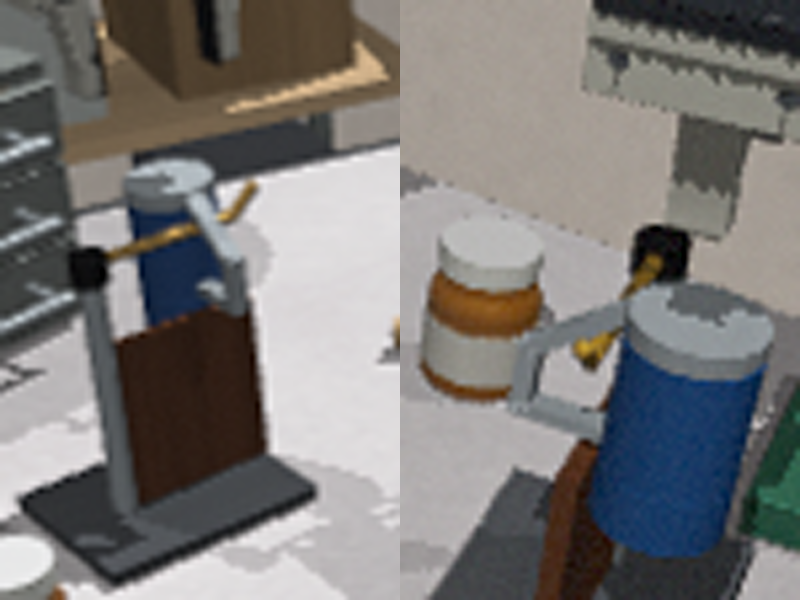

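Both views show the can hanging by its handle on the hook (scene crop 195,220; side crop 610,310), foot leaning on the board, and the gripper clear. Handing it in.

Emit:
{"api": "arm_command", "payload": {"series": [0, 0, 0, 0, 0, 0, 0.85, 0, 0, 0, 0, 0, 0, 0.85, 0, 0, 0, 0, 0, 0, 0.85, 0, 0, 0, 0, 0, 0, 0.85, 0, 0, 0, 0, 0, 0, 0.85, 0, 0, 0, 0, 0, 0, 0.85, 0, 0, 0, 0, 0, 0, 0.85, 0, 0, 0, 0, 0, 0, 0.85]}}

```text
t: 29.02
eef_pos: [0.5993, -0.329, 0.2867]
ee_rot: [3.142, 0.0, -1.381]
force: [-0.5, -0.2, -0.4]
width: 0.0743
gripper_force: 0.0
```

```bash
python3 -c "
from station import arm
print(arm.job_done())"
```

```text
the job is handed in; nothing more can be done
None
```

I handed the job in at about 29 s: the heavier can stood released on the mat and now hangs still by its handle on the brass hook, and the light can is back in its well; the hand-in returned no verdict.

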